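Hold the spout elbow on the sprung seal

TASK

We are fitting the bath spout: first turn the red valve handle to half open, in line with the two red marks on its white dial, so that the line can vent. Then bring the loose brass elbow, standing on the plank, with its square flange flat on the black rubber seal and centred on it, and push it against the sprung seal with a steady 9 newtons or so (pointer in the green field; never drive the seal hard against its end stop), and finish while still holding it pressed there, like a third hand, so that I can screw its foot down. Leave the lota, cup, soap case and comb where they are.

Things in the scene. Friction and masses are not known exactly. Their poses are not given: they have to be found in the camera images.
- valve (a joint): opening of the valve, rad, anticlockwise from above: 0 shut (handle across the copper pipe), 0.785 half open (handle over the two red marks of the white dial), 1.571 open (handle in line with the pipe). Stops at 0 and 1.571. The axis is vertical through valve_grip; friction about 0.15 N m keeps it where it is left.
- valve_grip (a point): grip point of the red valve handle, on its axis, 95 mm above the plank. The handle is an upright flat bar 64 mm long (its x), 10 mm thick (y), from 77 to 107 mm above the plank; below it a 12 mm stem and a white dial 84 mm across, top at 61 mm. Turns with the handle; at joint value 0 its x is parallel to the x of plunger.
- plunger: sprung seal, a black rubber pad 36 x 36 mm, 10 mm thick. Origin: centre of its front face, 35 mm above the plank. x is level and points into the housing (the way to push), z up. Slides 0 to 30 mm along x against a spring of 600 N/m, no preload: 5 N = 8 mm, 9 N = 15 mm, 13 N = 22 mm, end stop 18 N; returns when let go. It starts at rest, so its travel along x shows the push.
- elbow_grip (a point): loose brass spout elbow, 0.3 to 0.52 kg, starts upright. Point: centre of its pillar, 36 mm above its underside. Pillar 28 mm (x) by 26 mm (y), up to 56 mm, then a round outlet 25 mm across up to 72 mm. Foot 70 x 50 x 6 mm, centred 6 mm to +x of this point. Square flange 56 x 56 x 8 mm, its outer face 41 mm to +x. z up. The pillar can be gripped across y.
- elbow_inlet (a point): centre of the outer face of the elbow's square flange, 34 mm above the elbow's underside, x axis pointing outward (to be laid on the seal).
- elbow: the same elbow; origin at the centre of the underside of its foot plate, x towards the flange, z up.
- lota: aluminium lota (round water pot), 96 mm across, 88 mm high, origin at the centre of its underside; bystander.
- cup: white ceramic cup, 76 mm across, 85 mm high, origin at the centre of its underside; bystander.
- soap_case: transparent soap case with an orange soap, 100 x 70 x 32 mm, origin at the centre of its underside; bystander.
- comb: flat green comb 160 x 38 x 5 mm, origin near its middle, on its underside; bystander.
- manifold: fixed fitting that carries seal and valve. Origin on the plank under the resting seal face, axes as plunger. Grey housing 60 mm wide (y), 70 mm high, x = 50 to 125 mm; on its top a thin black pointer moves with the seal over a white-green-red strip, green = 5 to 13 N. The valve axis is at x = 60, y = -150 mm; a 22 mm copper pipe, 35 mm up, runs along y through both.
Not all that is in view belongs to the job. Several things look just like the elbow: the one meant starts nearest to the robot's base.

How it is judged:
By the outcome, as a careful person would: the job done as asked, in the order asked, and still so for the second after the job is handed in, while the arm keeps its last pose, push and grip.
It also fails if it takes over 54 s, if anything falls off the work surface, if the arm or the gripper's body presses on something with over 40 N, if the wrist force passes 120 N, or if a joint passes its speed limit or range.

ROBOT

A 7-joint arm with a two-finger parallel gripper is mounted at the origin on the work surface. World frame = base frame: x ahead of the robot, y to its left, z up, the work surface at z = 0. Lengths are in m, angles in rad, forces in N, time in s.
With the tool pointing down it reaches from about 0.425 to 0.95 m from the base axis. Payload 4.7 kg.
Tool frame: the origin (TCP) lies midway between the tips of the shut fingers; the grasp point (between the pads) lies 19 mm behind it; y points along the fingers, x is the direction in which the jaws open and shut, and the axes are right-handed (so a half turn about y gives the same grasp; the last joint's range is limited). The gripper opens to 85 mm and grips with 20 to 120 N. Pads are 22 mm wide; open, the fingers measure 114 mm over their backs; the gripper's body (76 mm by 85 mm) begins 54 mm behind the grasp point. The pads swing forward as they close: fully open they stand 13 mm farther back than shut.
Start: joints at [1.28, 0.469, -0.049, 1.532, 0.024, 1.141, -0.082], TCP at [0.175, -0.652, 0.231] pointing down, gripper open.
Joint ranges: [-2.59, 2.59], [-0.33, 1.99], [-1.39, 1.29], [0.1, 2.45], [-1.04, 4.18], [0.21, 1.99], [-2.66, 2.66]. Speed limits (rad/s): [2.57, 2.57, 3.14, 3.14, 3.14, 3.14, 3.14].

INTERFACE

Orientations are given as [roll, pitch, yaw] about the fixed x, y, z axes, in that order (R = Rz(yaw) Ry(pitch) Rx(roll)).
In Python, from workcell import * gives the robot as it stands. The module is installed in compiled form; this text tells all that it offers.
- The arm moves only by the tool apply_moves, never from a script. Its argument "plan" is a list of rows, each a list of 5 numbers: the shift along the world's x, y, z in m, then the turn about the world's z in degrees, then the opening, from 0 (shut) to 1 (fully open). In form: [[dx, dy, dz, twist, hand], ...]. A call has 1 to 20 rows; each row shifts and turns the commanded pose from where the row before left it; what a row does not reach is not made up. A row lasts 1/10 s, in which the tool goes at most 50 mm and 8.59 degrees, less where a joint would pass 70% of its speed; a pose out of reach is approached as far as the arm can. A call is refused whole if a number of a shift passes 0.05 or a number of a turn 8.59, either way. A call with a gripper value outside its range is refused whole. The fingers move at their own pace and stop on an object; "grip_force" is the grip in N (left out, the last holds). Time passes only in rows, so rows that do not move let the fingers close. It gives the time, the measured TCP pose, the force and the opening at its end, in the units of the state.
- observe(): the state, without advancing time (a new reading comes with each control period).
- snapshot(name): name is "scene" or "top" or "wrist"; returns a dict with "img" (384x512x3 uint8, blue, green, red), "fx", "fy", "cx", "cy" (pixels), "R" (3x3) and "t" (3): a world point X has camera coordinates R X + t; the wrist camera has in their place "hand_eye" (4x4, takes a point from camera to tool coordinates, whose origin is the TCP and whose axes are the tool frame's). Camera axes: x right, y down, z forward; pixel columns grow to the right and rows downward; lengths in m; the calibration is good to about 2 mm. A picture is of the moment at which its call begins: read the wrist's pose just before it. There is no depth.
- close_job(): hands the job in, once; it reports no verdict.
Trained networks look in a picture, given as the dict that the camera call returned (one of the last four; its "shot" number tells which), for a name from the list of things; names that differ only in an ending like _2 or _b are one class to them, and where a whole thing is asked for, a point or a joint stands for the part that bears it (a point fixed in the world has none). Each returns a list of dicts, best first, with "conf" (0 to 1); they miss things now and then, are a little off and sometimes report something else, mostly with a low value. They report only what shows in the picture. A call takes as long as a camera call. They do not tell look-alikes from the thing itself.
- search_frame(picture, target): "centre" ([x, y, z] in m, in world coordinates, good to about 4 mm: the middle of the surface that is visible of it).
- regions_of(picture, target): "pixels" (384x512 bool, what is visible of it).
- mark_of(picture, target): "centre" ([x, y, z] in m, in world coordinates, good to about 4 mm: a listed point, or the origin of a listed thing).
The state is a dict: "t": time; "qpos": joint angles; "qd": joint speeds; "joint_efforts": joint torques, N m; "tcp_pos": TCP position; "ee_rot": TCP orientation; "force": force on the tool from outside, world axes, zero at the start; "wrist_torque": the same for the moment, N m; "grip_width": finger opening in m.
Only numpy, scipy, OpenCV 4.12 (cv2) and the standard library are available. Lean on these libraries where they do the work, as an engineer would, in place of code of your own. Each camera call takes 0.05 s, during which the arm holds its last target.

## Working session

There is one attempt and no reset: what is moved stays moved. The work goes in short steps, Python scripts to look and compute and a tool call to move; the robot and the scene stay as the last step left them, time stands still between calls to the robot, and variables do not carry over. Pictures are saved under pics/ and viewed, and the job is handed in when it is done.

Besides the shell and the picture viewer there is one more tool, called as name(argument=value, ...) on one line, values as JSON. apply_moves: Moves the arm, as the interface text tells. Its arguments: {"type":"object","properties":{"plan":{"type":"array"},"grip_force":{"type":"number"}},"required":["plan"]}

```bash
mkdir -p pics; cat > h.py <<'E'
from workcell import *
import numpy as np, cv2
E
python3 - <<'E'
from h import *
s=observe(); print({k:np.round(v,3).tolist() for k,v in s.items()})
for n in ["scene","top"]:
    p=snapshot(n); cv2.imwrite(f"pics/{n}0.png",p["img"]); print(n,p["fx"],np.round(p["R"],3).tolist(),np.round(p["t"],3).tolist())
    for tgt in ["valve_grip","plunger","elbow_grip","elbow_inlet","elbow","lota","cup","soap_case","comb","manifold"]:
        print(tgt,[(np.round(d["centre"],3).tolist(),round(d["conf"],2)) for d in mark_of(p,tgt)][:5])
print(observe()["t"])
E
```

```text
{'t': 0.0, 'qpos': [1.28, 0.469, -0.049, 1.534, 0.024, 1.141, -0.082], 'qd': [0.001, -0.001, -0.002, -0.002, -0.0, 0.001, -0.002], 'joint_efforts': [0.001, -51.031, -0.046, -23.772, 0.011, 0.008, 0.0], 'tcp_pos': [0.175, -0.651, 0.23], 'ee_rot': [-1.571, 0.002, -1.309], 'force': [-1.042, 1.038, -0.998], 'wrist_torque': [0.037, -0.003, 0.042], 'grip_width': 0.085}
scene 402.6758320327157 [[0.834, 0.551, -0.024], [0.321, -0.52, -0.792], [-0.449, 0.653, -0.61]] [-0.513, -0.072, 1.747]
valve_grip [([0.625, -0.051, 0.099], 0.46)]
plunger [([0.536, 0.093, 0.034], 0.6)]
elbow_grip [([0.432, 0.326, 0.033], 0.79), ([0.579, 0.214, 0.034], 0.69), ([0.464, 0.465, 0.035], 0.63), ([0.335, 0.544, 0.038], 0.55)]
elbow_inlet [([0.491, 0.433, 0.038], 0.73), ([0.617, 0.224, 0.038], 0.72), ([0.452, 0.357, 0.038], 0.5), ([0.364, 0.567, 0.035], 0.49)]
elbow [([0.583, 0.211, 0.004], 0.79), ([0.473, 0.462, -0.0], 0.65), ([0.337, 0.543, -0.001], 0.65), ([0.433, 0.327, -0.0], 0.63)]
lota [([0.456, -0.307, -0.003], 0.82)]
cup [([0.594, 0.345, 0.004], 0.64)]
soap_case [([0.7, -0.332, -0.002], 0.94)]
comb [([0.7
[... 296 characters left out ...]
1)]
elbow_grip [([0.431, 0.321, 0.032], 0.71), ([0.332, 0.539, 0.034], 0.65), ([0.467, 0.465, 0.037], 0.6), ([0.575, 0.208, 0.036], 0.58), ([0.451, -0.309, 0.002], 0.42)]
elbow_inlet [([0.49, 0.437, 0.035], 0.91), ([0.455, 0.357, 0.038], 0.72), ([0.366, 0.573, 0.034], 0.7), ([0.614, 0.226, 0.034], 0.69)]
elbow [([0.336, 0.545, -0.002], 0.83), ([0.438, 0.328, -0.002], 0.78), ([0.472, 0.464, -0.004], 0.71), ([0.58, 0.214, -0.0], 0.71)]
lota [([0.45, -0.31, 0.003], 0.93), ([0.698, -0.334, 0.001], 0.65)]
cup [([0.594, 0.349, -0.002], 0.76)]
soap_case [([0.701, -0.332, -0.001], 0.79)]
comb [([0.766, 0.245, 0.002], 0.66)]
manifold [([0.537, 0.089, 0.002], 0.88), ([0.622, -0.052, 0.095], 0.62)]
1.1
```

View pictures.

View pics/scene0.png

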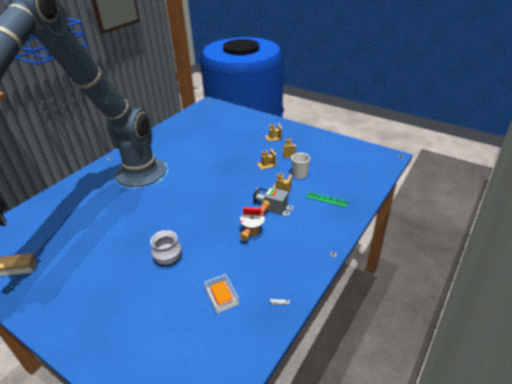

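View pics/top0.png

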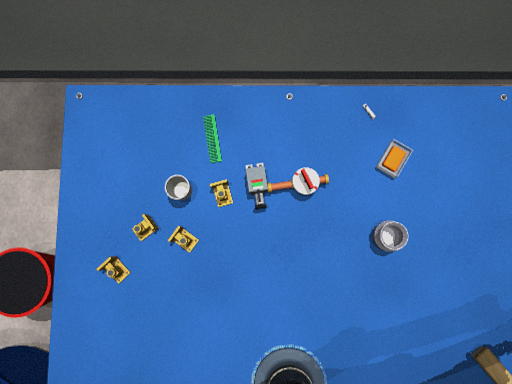

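```bash
python3 - <<'E'
import cv2
i=cv2.imread("pics/top0.png"); c=i[145:225,200:345]; cv2.imwrite("pics/top0c.png",cv2.resize(c,None,fx=5.5,fy=5.5,interpolation=cv2.INTER_CUBIC))
i=cv2.imread("pics/scene0.png"); c=i[110:250,220:340]; cv2.imwrite("pics/sc0c.png",cv2.resize(c,None,fx=4.2,fy=4.2,interpolation=cv2.INTER_CUBIC))
E
```

```text
(no output)
```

View pics/top0c.png

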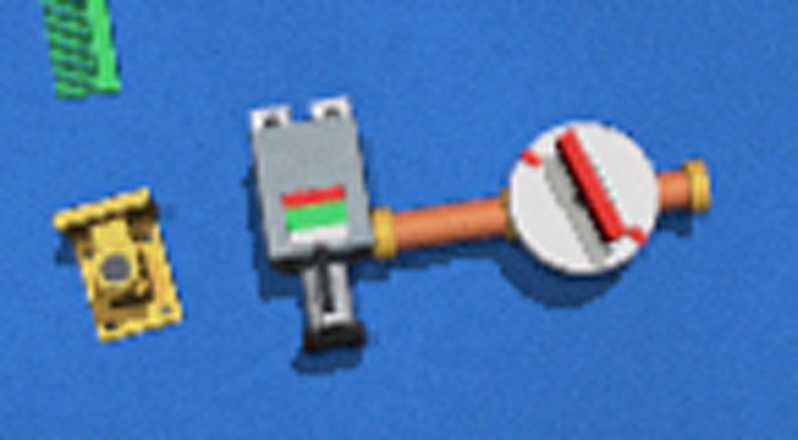

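View pics/sc0c.png

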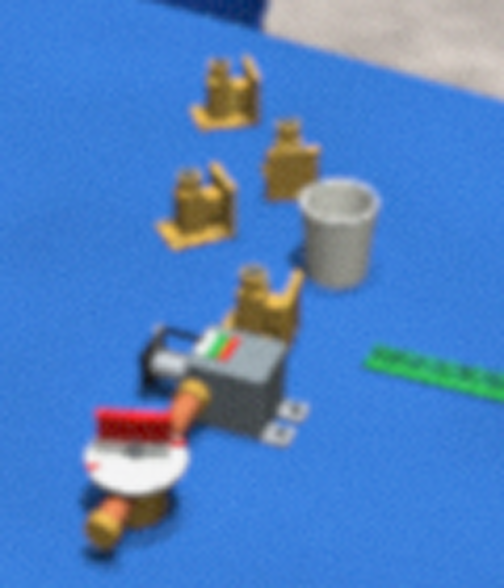

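apply_moves(plan=[[0.03,0.04,0.005,0,1],[0.03,0.04,0.005,0,1],[0.03,0.04,0.005,0,1],[0.03,0.04,0.005,0,1],[0.03,0.04,0,0,1],[0.03,0.04,0,0,1],[0.03,0.04,0,0,1],[0.03,0.04,0,0,1],[0.03,0.04,0,0,1],[0.03,0.04,0,0,1],[0.03,0.04,0,2,1],[0.03,0.04,0,2,1],[0.03,0.04,0,2,1],[0.03,0.04,0,2,1],[0.03,0.04,0,0,1]])

```text
t: 2.6
tcp_pos: [0.6252, -0.0513, 0.2515]
ee_rot: [-1.57, -0.001, -1.169]
force: [0.9, -0.2, 0.2]
grip_width: 0.0851
```

```bash
cat >> h.py <<'E'
from scipy.spatial.transform import Rotation as Rot
def wrist(name):
    s=observe(); p=snapshot("wrist"); cv2.imwrite(f"pics/{name}.png",p["img"])
    T=np.eye(4); T[:3,:3]=Rot.from_euler("xyz",s["ee_rot"]).as_matrix(); T[:3,3]=s["tcp_pos"]
    C=T@np.array(p["hand_eye"]); p["C"]=C
    return s,p
def onz(p,u,v,z):
    d=np.array([(u-p["cx"])/p["fx"],(v-p["cy"])/p["fy"],1.0])
    if "C" in p: d=p["C"][:3,:3]@d; o=p["C"][:3,3]
    else: R=np.array(p["R"]); d=R.T@d; o=-R.T@np.array(p["t"])
    return o+d*(z-o[2])/d[2]
def show(s): print({k:np.round(s[k],4).tolist() for k in ["t","tcp_pos","ee_rot","force","wrist_torque","grip_width"]})
E
python3 - <<'E'
from h import *
s,p=wrist("w1"); show(s); print(p["fx"],p["C"].round(3).tolist())
for t in ["valve_grip","plunger","elbow_grip"]:
  for d in mark_of(p,t): print(t,np.round(d["centre"],3),round(d["conf"],2))
E
```

```text
{'t': 2.6, 'tcp_pos': [0.6252, -0.0513, 0.2515], 'ee_rot': [-1.5704, -0.0005, -1.1692], 'force': [0.8789, -0.2195, 0.2301], 'wrist_torque': [-0.113, -0.0332, -0.0029], 'grip_width': 0.0851}
309.84853446496334 [[0.391, -0.882, -0.262, 0.692], [-0.921, -0.374, -0.112, -0.023], [0.001, 0.285, -0.958, 0.395], [0.0, 0.0, 0.0, 1.0]]
valve_grip [ 0.623 -0.048  0.096] 0.74
plunger [0.537 0.09  0.034] 0.61
elbow_grip [0.58  0.213 0.039] 0.98
```

View pics/w1.png

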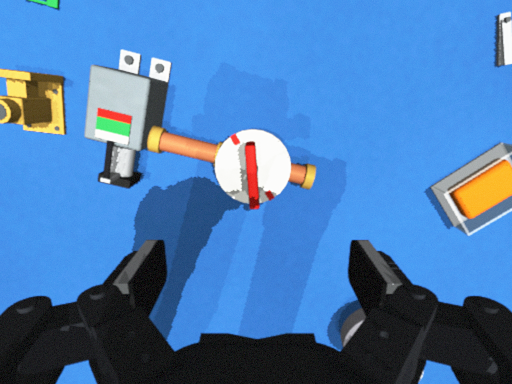

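The wrist view shows the handle (250,175), its dial marks at (236,139) and (269,195), the housing at (125,105) and the seal at (120,180). I'll fit the lines next.

```bash
python3 - <<'E'
from h import *
s,p=wrist("w2"); im=p["img"]
h=cv2.cvtColor(im,cv2.COLOR_BGR2HSV)
m=(((h[...,0]<8)|(h[...,0]>172))&(h[...,1]>170)&(h[...,2]>90)).astype(np.uint8)
n,l,st,c=cv2.connectedComponentsWithStats(m)
for i in range(1,n):
    if st[i,4]>8: print(st[i],c[i].round(1))
c=im[120:220,60:320]; cv2.imwrite("pics/w2c.png",cv2.resize(im[40:220,70:330],None,fx=3,fy=3,interpolation=cv2.INTER_CUBIC))
E
```

```text
[ 98 107  34  15 239] [113.9 114.2]
[231 134   9   9  43] [235.1 138.3]
[246 142  13  66 606] [252.1 174.3]
[266 191   8   8  36] [269.6 194.4]
```

View pics/w2c.png

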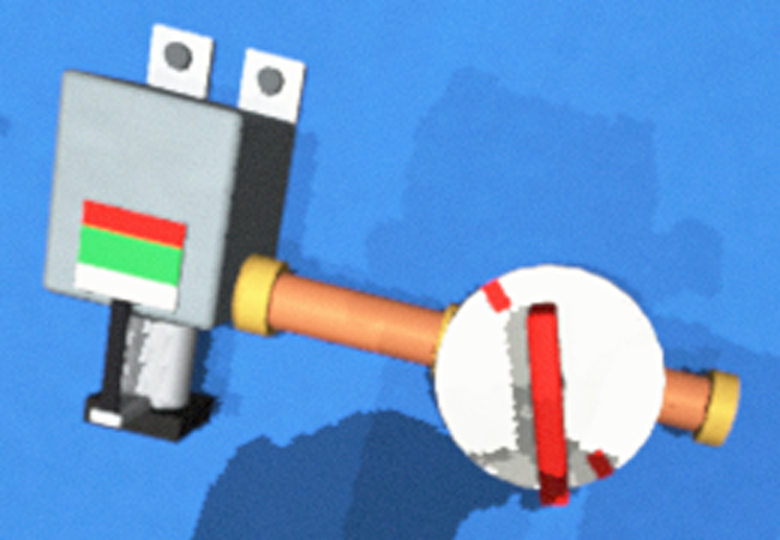

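```bash
python3 - <<'E'
from h import *
s,p=wrist("w3")
f=lambda a,z: onz(p,a[0]/3+70,a[1]/3+40,z)[:2]
ang=lambda a,b: np.degrees(np.arctan2(*(b-a)[::-1]))
A,B=f((552,474),.107),f((542,307),.107)
print("handle",A,B,np.linalg.norm(B-A),(A+B)/2,ang(A,B))
m1=onz(p,235.1,138.3,.061)[:2];m2=onz(p,269.6,194.4,.061)[:2]
print("marks",m1,m2,(m1+m2)/2,ang(m2,m1))
H=[f(a,.07) for a in [(65,72),(243,116),(212,328),(45,288)]]
print("house",H,ang(H[3],H[0]),ang(H[2],H[1]),ang(H[1],H[0])-90,ang(H[2],H[3])-90, np.linalg.norm(H[0]-H[1]),np.linalg.norm(H[0]-H[3]))
fr=(H[2]+H[3])/2; bk=(H[0]+H[1])/2; print("front mid",fr,"axis",ang(fr,bk))
for y in [8,9,10]:
    r=np.radians(y);ex=np.array([np.cos(r),np.sin(r)]);ey=np.array([-ex[1],ex[0]])
    print(y,"seal from house",fr-.05*ex,"from valve",(m1+m2)/2-.06*ex+.15*ey)
# seal top corners z=.053
print("seal top", [f(a,.053) for a in [(88,398),(120,432)]])
E
```

```text
handle [ 0.60078319 -0.06006294] [ 0.64970774 -0.03612201] 0.05446815637283698 [ 0.62524547 -0.04809248] 26.074530171081566
marks [ 0.64056382 -0.02092034] [ 0.59714352 -0.0802651 ] [ 0.61885367 -0.05059272] 53.80848804522707
house [array([0.65437136, 0.13454352]), array([0.66400258, 0.07724685]), array([0.59238107, 0.06616118]), array([0.58322916, 0.12348694])] 8.833963854906658 8.798501135797926 9.541866122738881 9.070577876142906 0.058100507886917535 0.07199624822311801
front mid [0.58780512 0.09482406] axis 8.816173815879878
8 seal from house [0.53829172 0.08786541] from valve [0.53856162 0.0895971 ]
9 seal from house [0.5384207  0.08700234] from valve [0.5361272  0.08817446]
10 seal from house [0.53856473 0.08614165] from valve [0.53371798 0.08670955]
seal top [array([0.54333049, 0.10625989]), array([0.53504337, 0.09160163])]
```

apply_moves(plan=[[-0.004,0.002,-0.035,3,0.6],[0,0,-0.035,0,0.6],[0,0,-0.035,0,0.6],[0,0,-0.035,0,0.6],[0,0,-0.025,0,0.6],[0,0,-0.0105,0,0.6],[0,0,0,0,0],[0,0,0,0,0],[0,0,0,0,0],[0,0,0,0,0],[0,0,0,0,0],[0,0,0,0,0]], grip_force=40)

```text
t: 4.1
tcp_pos: [0.6197, -0.0483, 0.0774]
ee_rot: [-1.57, 0.002, -1.115]
force: [-3.4, 4.0, 2.4]
grip_width: 0.0092
```

```bash
python3 - <<'E'
from h import *
s,p=wrist("w4"); show(s)
E
```

```text
{'t': 4.1, 'tcp_pos': [0.6197, -0.0483, 0.0774], 'ee_rot': [-1.5699, 0.0019, -1.1152], 'force': [-3.3667, 3.9901, 2.3615], 'wrist_torque': [0.8672, 0.7206, 0.0934], 'grip_width': 0.0092}
```

View pics/w4.png

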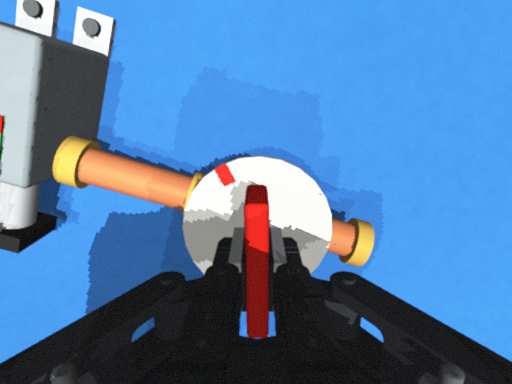

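apply_moves(plan=[[-0.001,0.001,0,4,0],[0,0,0,5,0],[0,0,0,5,0],[0,0,0,5,0],[0,0,0,5,0],[0,0,0,4,0],[0,0,0,0,0],[0,0,0,0,0]])

```text
t: 4.95
tcp_pos: [0.6198, -0.0484, 0.0774]
ee_rot: [-1.569, -0.001, -0.629]
force: [-2.8, 4.2, 5.1]
grip_width: 0.0094
```

```bash
python3 - <<'E'
from h import *
s,p=wrist("w5"); show(s)
E
```

```text
{'t': 4.95, 'tcp_pos': [0.6198, -0.0484, 0.0774], 'ee_rot': [-1.5687, -0.001, -0.6285], 'force': [-2.8136, 4.2285, 5.1195], 'wrist_torque': [0.927, 0.6439, 0.1796], 'grip_width': 0.0094}
```

View pics/w5.png

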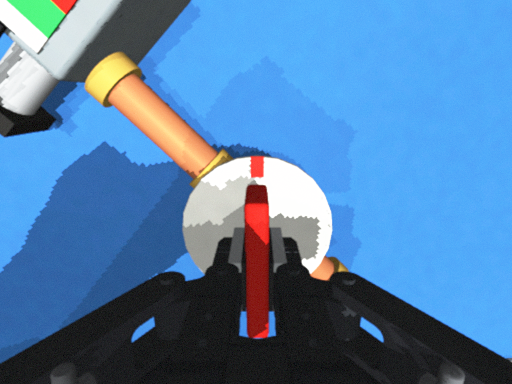

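apply_moves(plan=[[0,0,0,0,0.5],[0,0,0,0,0.5],[0,0,0,0,0.5],[0,0,0.03,0,0.5],[0,0,0.045,0,0.5],[0,0,0.05,0,0.6],[0,0,0.045,0,0.8],[-0.01,0.02,0.02,0,1]])

```text
t: 5.8
tcp_pos: [0.612, -0.0335, 0.2704]
ee_rot: [-1.568, -0.008, -0.635]
force: [1.5, -0.6, -0.3]
grip_width: 0.0777
```

```bash
python3 - <<'E'
from h import *
s,p=wrist("w6"); show(s); im=p["img"]
cv2.imwrite("pics/w6c.png",cv2.resize(im[20:240,0:330],None,fx=2.4,fy=2.4,interpolation=cv2.INTER_CUBIC))
E
```

```text
{'t': 5.8, 'tcp_pos': [0.612, -0.0335, 0.2704], 'ee_rot': [-1.568, -0.008, -0.6352], 'force': [1.5343, -0.5514, -0.3036], 'wrist_torque': [0.0143, -0.0585, 0.0238], 'grip_width': 0.0777}
```

View pics/w6c.png

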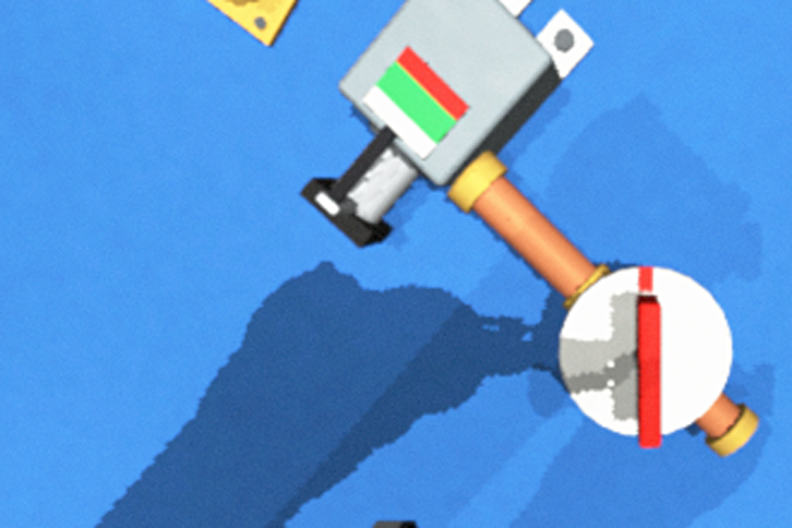

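```bash
python3 - <<'E'
import cv2
im=cv2.imread("pics/w6.png"); cv2.imwrite("pics/w6d.png",cv2.resize(im[60:130,110:210],None,fx=8,fy=8,interpolation=cv2.INTER_CUBIC))
E
```

```text
(no output)
```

View pics/w6d.png

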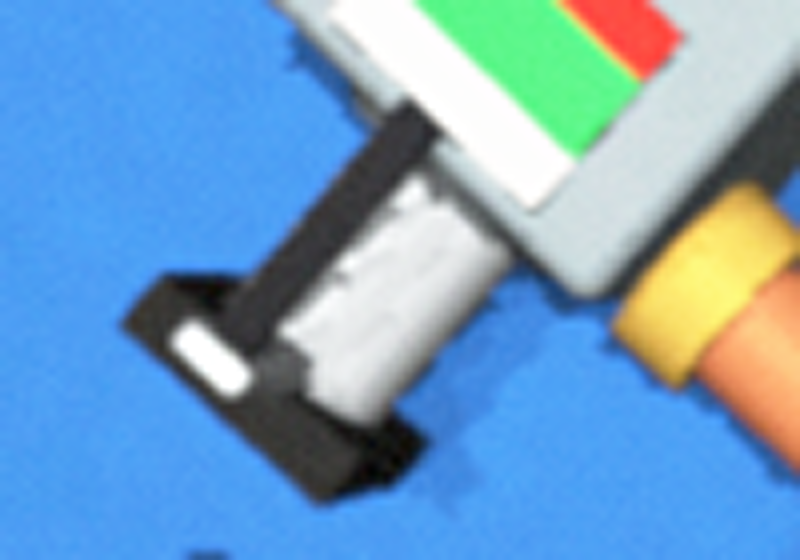

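apply_moves(plan=[[-0.02,0.035,0,0,1],[-0.02,0.04,0,0,1],[-0.025,0.04,0,0,1],[-0.025,0.04,0,0,1],[-0.025,0.04,0,0,1],[-0.025,0.04,-0.01,0,1],[-0.02,0.04,-0.01,0,1],[-0.02,0.04,-0.01,0,1],[0,0.025,0,0,1]])

```text
t: 6.75
tcp_pos: [0.4252, 0.3124, 0.2342]
ee_rot: [-1.574, 0.001, -0.623]
force: [0.7, -0.6, 0.5]
grip_width: 0.0852
```

```bash
python3 - <<'E'
from h import *
s,p=wrist("w7"); show(s); im=p["img"]
for t in ["elbow_grip","elbow_inlet","elbow"]:
  for d in mark_of(p,t): print(t,np.round(d["centre"],4),round(d["conf"],2))
E
```

```text
{'t': 6.75, 'tcp_pos': [0.4252, 0.3124, 0.2342], 'ee_rot': [-1.5736, 0.0014, -0.6227], 'force': [0.6942, -0.552, 0.472], 'wrist_torque': [0.0321, -0.0203, -0.012], 'grip_width': 0.0852}
elbow_grip [0.4634 0.4639 0.0343] 0.97
elbow_grip [0.3322 0.5411 0.0396] 0.88
elbow_grip [0.4301 0.3283 0.0409] 0.84
elbow_grip [0.5792 0.2158 0.0388] 0.77
elbow_inlet [0.6149 0.2224 0.039 ] 0.84
elbow_inlet [0.456  0.3561 0.0342] 0.78
elbow_inlet [0.493  0.4331 0.0325] 0.61
elbow [ 0.584   0.2139 -0.0011] 0.92
elbow [0.3397 0.5429 0.0036] 0.89
elbow [0.4373 0.3258 0.0034] 0.82
elbow [ 0.4683  0.4632 -0.0006] 0.79
```

View pics/w7.png

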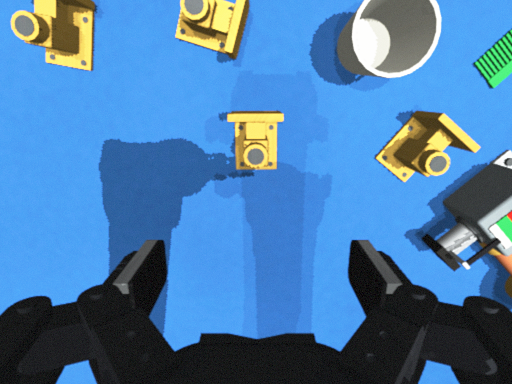

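```bash
python3 - <<'E'
from h import *
s,p=wrist("w8"); im=p["img"]
ang=lambda a,b: np.degrees(np.arctan2(*(b-a)[::-1]))
cv2.imwrite("pics/w8c.png",cv2.resize(im[100:180,210:300],None,fx=7,fy=7,interpolation=cv2.INTER_CUBIC))
np.savez("w8.npz",C=p["C"],k=[p["fx"],p["fy"],p["cx"],p["cy"]])
T=np.array(p["C"])@np.linalg.inv(p["hand_eye"]); 
q=dict(p); M=np.eye(4); M[:3,:3]=Rot.from_euler("xyz",[-1.568,-.008,-.6352]).as_matrix(); M[:3,3]=[.612,-.0335,.2704]
q["C"]=M@np.array(p["hand_eye"])
g=lambda a,z: onz(q,a[0]/8+110,a[1]/8+60,z)[:2]
L,R=g((125,325),.053),g((320,503),.053); print("seal",L,R,(L+R)/2,np.linalg.norm(L-R),ang(R,L)-90)
E
```

```text
seal [0.53507075 0.10672295] [0.54051953 0.07232405] [0.53779514 0.0895235 ] 0.03482776758170868 9.000859898278051
```

View pics/w8c.png

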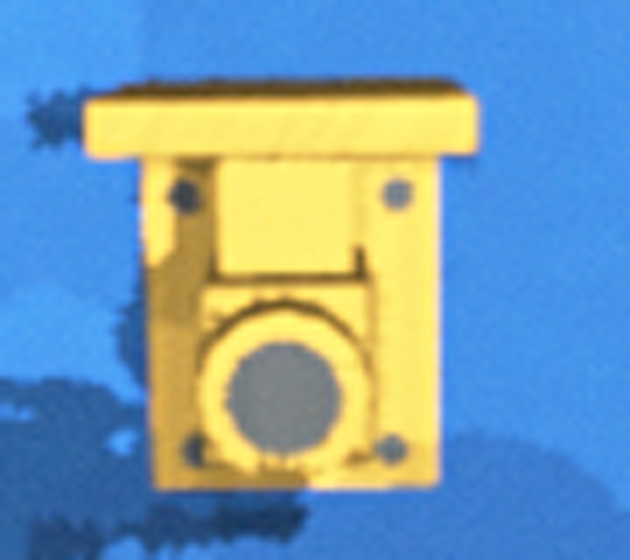

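```bash
python3 - <<'E'
from h import *
d=np.load("w8.npz"); fx,fy,cx,cy=d["k"]; p=dict(C=d["C"],fx=fx,fy=fy,cx=cx,cy=cy)
g=lambda a,z: onz(p,a[0]/7+210,a[1]/7+100,z)[:2]
ang=lambda a,b: np.degrees(np.arctan2(*(b-a)[::-1]))
L,R=g((85,99),.062),g((478,96),.062); O=g((283,388),.072)
print(L,R,(L+R)/2,np.linalg.norm(L-R),"yaw",ang(R,L)-90); print("out",O,np.linalg.norm((L+R)/2-O),ang(O,(L+R)/2))
y=np.radians(ang(R,L)-90); print("grip via flange",(L+R)/2-.041*np.array([np.cos(y),np.sin(y)]))
E
```

```text
[0.43304583 0.37394148] [0.4784581  0.34148219] [0.45575196 0.35771183] 0.05582006373694643 yaw 54.443988421249685
out [0.43247359 0.32533642] 0.039875437518419064 54.28333867314402
grip via flange [0.43191052 0.32435639]
```

apply_moves(plan=[[0.007,0.0125,-0.03,0,1],[0,0,-0.045,0,1],[0,0,-0.045,0,1],[0,0,-0.045,0,1],[0,0,-0.032,0,1],[0,0,-0.02,0,1],[0,0,0,0,1],[0,0,0,0,1]], grip_force=70)

```text
t: 7.8
tcp_pos: [0.437, 0.3218, 0.019]
ee_rot: [-1.571, -0.001, -0.63]
force: [-0.3, 0.5, -0.4]
grip_width: 0.0853
```

```bash
python3 - <<'E'
from h import *
s,p=wrist("w9"); show(s)
E
```

```text
{'t': 7.8, 'tcp_pos': [0.437, 0.3218, 0.019], 'ee_rot': [-1.5709, -0.0005, -0.6302], 'force': [-0.2641, 0.5365, -0.4488], 'wrist_torque': [0.0505, -0.0085, -0.0072], 'grip_width': 0.0853}
```

View pics/w9.png

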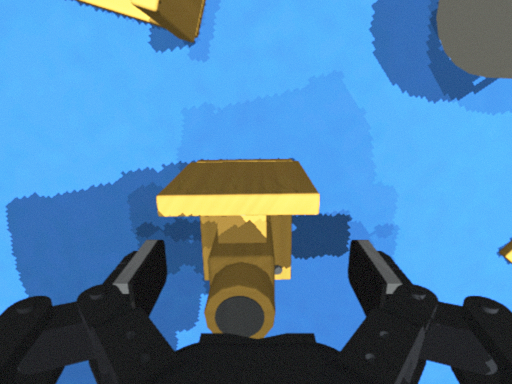

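apply_moves(plan=[[-0.005,0.0035,-0.002,0,1],[0,0,0,0,0.6],[0,0,0,0,0.3],[0,0,0,0,0],[0,0,0,0,0],[0,0,0,0,0],[0,0,0,0,0],[0,0,0,0,0]], grip_force=70)

```text
t: 8.65
tcp_pos: [0.4316, 0.3262, 0.0171]
ee_rot: [-1.57, -0.001, -0.629]
force: [1.5, -0.5, 5.1]
grip_width: 0.0257
```

```bash
python3 - <<'E'
from h import *
s,p=wrist("w10"); show(s)
E
```

```text
{'t': 8.65, 'tcp_pos': [0.4316, 0.3262, 0.0171], 'ee_rot': [-1.5703, -0.0007, -0.6286], 'force': [1.5348, -0.5333, 5.1049], 'wrist_torque': [-0.2582, -0.0641, -0.0101], 'grip_width': 0.0257}
```

View pics/w10.png

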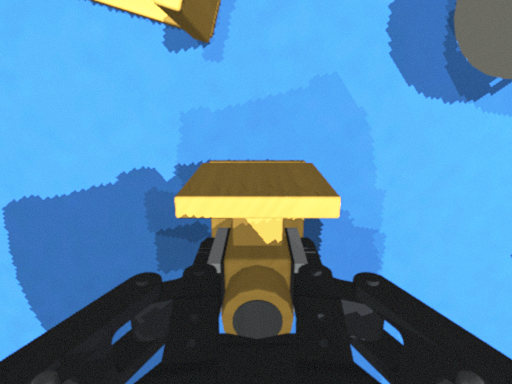

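```bash
python3 - <<'E'
from h import *
s,p=wrist("w11"); show(s); im=p["img"]
cv2.imwrite("pics/w11c.png",cv2.resize(im[150:240,160:360],None,fx=4,fy=4,interpolation=cv2.INTER_CUBIC))
g=lambda u,v,z: onz(p,u,v,z)
T=p["C"]@np.linalg.inv(p["hand_eye"])
for (u,v) in [(176,197),(340,197)]:
    X=g(u,v,.062); print(X, (np.linalg.inv(T)@np.r_[X,1])[:3])
E
```

```text
{'t': 8.7, 'tcp_pos': [0.4316, 0.3262, 0.0171], 'ee_rot': [-1.5703, -0.0007, -0.6286], 'force': [0.0762, -0.8619, 5.7813], 'wrist_torque': [-0.2866, -0.0916, -0.0478], 'grip_width': 0.025}
[0.43341297 0.374376   0.062     ] [-0.026848   -0.04488908  0.04003683]
[0.47769202 0.34217135 0.062     ] [ 0.02790391 -0.04485053  0.04002375]
```

View pics/w11c.png

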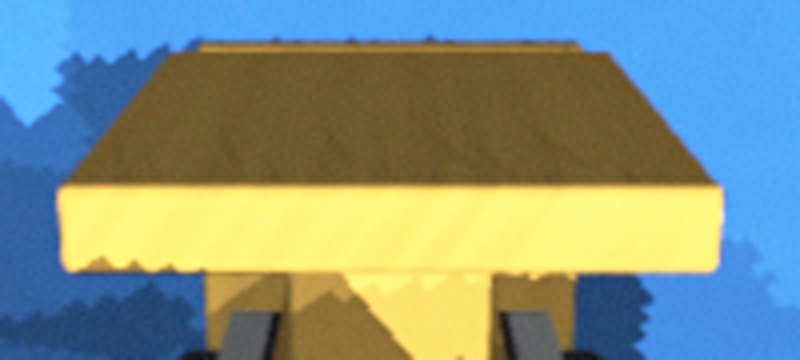

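apply_moves(plan=[[0,0,0.02,0,0],[0,-0.008,0.03,0,0],[0.004,-0.03,0,-5,0],[0.005,-0.035,0,-7,0],[0.005,-0.035,0,-7,0],[0.005,-0.035,0,-7,0],[0.005,-0.035,0,-7,0],[0.006,-0.035,0,-7,0],[0.006,-0.03,0,-5,0],[0,-0.005,0,0,0],[0,0,0,0,0],[0,0,0,0,0]])

```text
t: 9.95
tcp_pos: [0.4664, 0.0793, 0.0663]
ee_rot: [-1.572, 0.001, -1.412]
force: [0.0, 0.5, -5.7]
grip_width: 0.0254
```

```bash
python3 - <<'E'
from h import *
s,p=wrist("w12"); show(s)
E
```

```text
{'t': 9.95, 'tcp_pos': [0.4664, 0.0793, 0.0663], 'ee_rot': [-1.5718, 0.001, -1.4118], 'force': [0.044, 0.4926, -5.654], 'wrist_torque': [0.0332, 0.0132, 0.0331], 'grip_width': 0.0254}
```

View pics/w12.png

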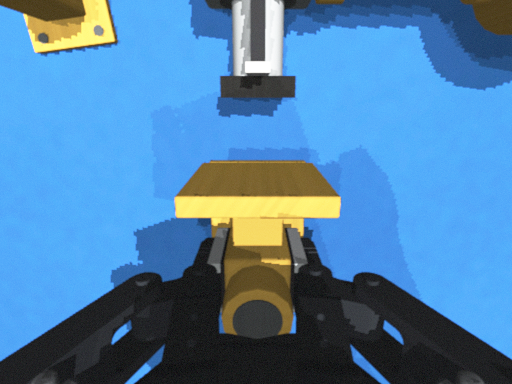

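```bash
python3 - <<'E'
from h import *
s,p=wrist("w13"); im=p["img"]; show(s)
cv2.imwrite("pics/w13c.png",cv2.resize(im[50:130,190:330],None,fx=5.5,fy=5.5,interpolation=cv2.INTER_CUBIC))
T=p["C"]@np.linalg.inv(p["hand_eye"])
for u,v,z in [(221,97,.053),(295,97,.053),(221,76,.053),(295,76,.053),(176,197,.062+.0492),(340,197,.062+.0492)]:
    X=onz(p,u,v,z); print(X.round(4), (np.linalg.inv(T)@np.r_[X,1])[:3].round(4))
E
```

```text
{'t': 10.0, 'tcp_pos': [0.4665, 0.0797, 0.0664], 'ee_rot': [-1.5714, 0.001, -1.411], 'force': [0.1384, 0.6068, -5.0085], 'wrist_torque': [0.065, 0.0463, -0.0228], 'grip_width': 0.0256}
[0.5346 0.1084 0.053 ] [-0.0175  0.0134  0.0718]
[0.5403 0.073  0.053 ] [0.0184 0.0133 0.0718]
[0.5442 0.1096 0.053 ] [-0.0172  0.0134  0.0814]
[0.5497 0.0748 0.053 ] [0.0181 0.0133 0.0814]
[0.5018 0.1128 0.1112] [-0.0271 -0.0448  0.0401]
[0.5105 0.0587 0.1112] [ 0.0277 -0.0448  0.0401]
```

View pics/w13c.png

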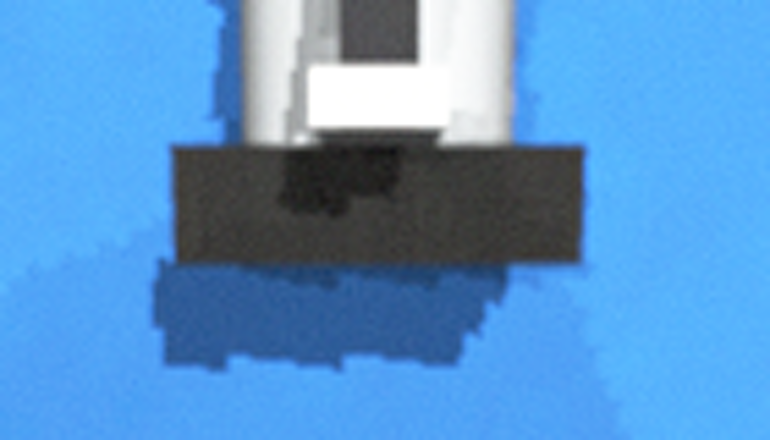

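apply_moves(plan=[[0,0,-0.02,0,0],[0,0,-0.02,0,0],[0,0,-0.0087,0,0],[0,0,0,0,0],[0.01,0.0016,0,0,0],[0.0098,0.0016,0,0,0],[0.005,0.0008,0,0,0],[0,0,0,0,0]])

```text
t: 10.85
tcp_pos: [0.4936, 0.0826, 0.0183]
ee_rot: [-1.569, 0.0, -1.414]
force: [-1.4, 0.6, -5.2]
grip_width: 0.0253
```

```bash
python3 - <<'E'
from h import *
s,p=wrist("w14"); show(s)
E
```

```text
{'t': 10.85, 'tcp_pos': [0.4936, 0.0826, 0.0183], 'ee_rot': [-1.5689, 0.0004, -1.4141], 'force': [-1.3667, 0.6288, -5.1531], 'wrist_torque': [-0.0395, 0.1003, -0.0468], 'grip_width': 0.0253}
```

View pics/w14.png

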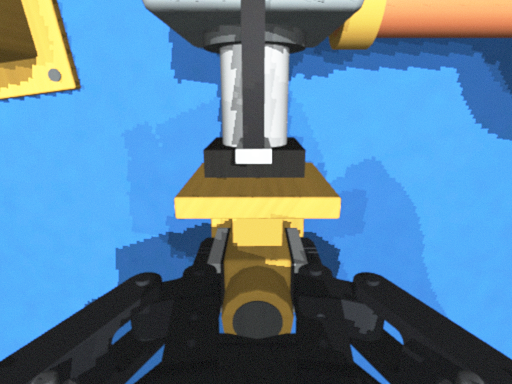

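```bash
python3 - <<'E'
from h import *
s,p=wrist("w15"); im=p["img"]; show(s)
cv2.imwrite("pics/w15c.png",cv2.resize(im[130:225,165:350],None,fx=4.3,fy=4.3,interpolation=cv2.INTER_CUBIC))
T=p["C"]@np.linalg.inv(p["hand_eye"])
for u,v,z in [(204.5,177,.053),(304.5,177,.053),(176,197,.063),(340,197,.063)]:
    X=onz(p,u,v,z); print(X.round(4), (np.linalg.inv(T)@np.r_[X,1])[:3].round(4))
E
```

```text
{'t': 10.9, 'tcp_pos': [0.4926, 0.0823, 0.0181], 'ee_rot': [-1.5703, 0.0001, -1.4141], 'force': [-0.4012, 0.3309, -4.368], 'wrist_torque': [-0.0449, 0.1439, 0.0112], 'grip_width': 0.0256}
[0.5334 0.108  0.053 ] [-0.019  -0.0349  0.0444]
[0.539  0.0723 0.053 ] [ 0.0171 -0.0349  0.0444]
[0.5279 0.1153 0.063 ] [-0.0271 -0.0449  0.0401]
[0.5365 0.0612 0.063 ] [ 0.0277 -0.0449  0.0401]
```

View pics/w15c.png

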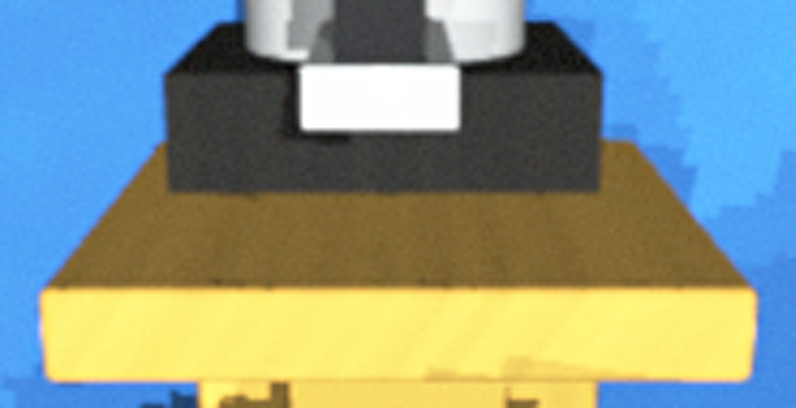

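apply_moves(plan=[[-0.0002,0.0012,0,0,0],[0.005,0.0008,0,0,0],[0.005,0.0008,0,0,0],[0.004,0.0006,0,0,0],[0.002,0.0003,0,0,0],[0,0,0,0,0],[0,0,0,0,0],[0,0,0,0,0]])

```text
t: 11.75
tcp_pos: [0.5061, 0.0857, 0.0177]
ee_rot: [-1.574, -0.001, -1.413]
force: [-4.9, 0.2, -2.3]
grip_width: 0.0249
```

```bash
python3 - <<'E'
from h import *
s,p=wrist("w16"); show(s); show(observe())
im=p["img"]; cv2.imwrite("pics/w16.png",cv2.resize(im[0:240,100:420],None,fx=2.4,fy=2.4,interpolation=cv2.INTER_CUBIC))
E
```

```text
{'t': 11.75, 'tcp_pos': [0.5061, 0.0857, 0.0177], 'ee_rot': [-1.5742, -0.0006, -1.4135], 'force': [-4.8584, 0.1645, -2.2774], 'wrist_torque': [-0.0401, 1.0513, 0.0715], 'grip_width': 0.0249}
{'t': 11.8, 'tcp_pos': [0.5061, 0.0857, 0.0177], 'ee_rot': [-1.5743, -0.0006, -1.4135], 'force': [-5.2561, -0.0218, -1.3228], 'wrist_torque': [-0.0343, 1.0219, 0.0318], 'grip_width': 0.0249}
```

View pics/w16.png

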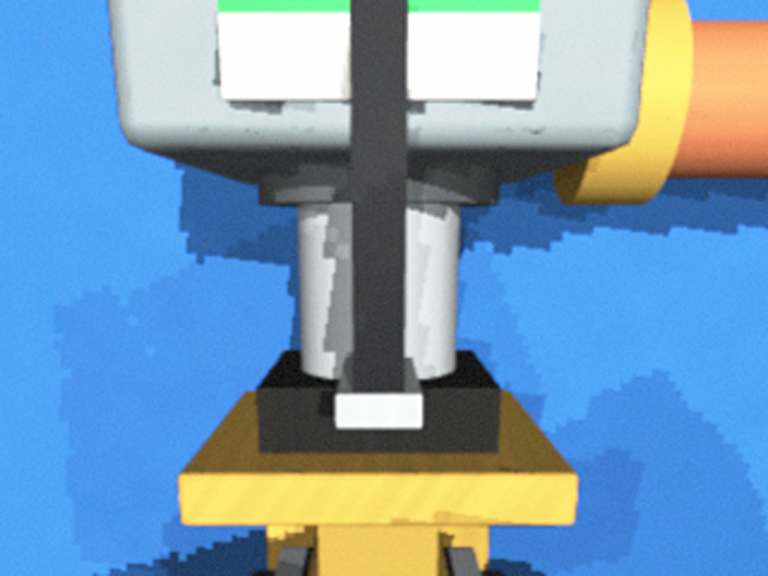

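apply_moves(plan=[[0.003,0.0005,0,0,0],[0.003,0.0005,0,0,0],[0.001,0.0001,0,0,0],[0,0,0,0,0],[0,0,0,0,0],[0,0,0,0,0]])

```text
t: 12.4
tcp_pos: [0.5116, 0.0865, 0.0175]
ee_rot: [-1.577, -0.001, -1.413]
force: [-9.3, 0.6, 0.8]
grip_width: 0.0255
```

```bash
python3 - <<'E'
from h import *
s,p=wrist("w17"); show(s)
q=snapshot("top"); show(observe()); r=snapshot("scene")
im=p["img"]; a=cv2.resize(im[0:240,100:420],None,fx=2.4,fy=2.4,interpolation=cv2.INTER_CUBIC)
cv2.imwrite("pics/w17.png",a)
b=cv2.resize(q["img"][145:225,200:345],(725,400),interpolation=cv2.INTER_CUBIC); cv2.imwrite("pics/t17.png",b)
cv2.imwrite("pics/s17.png",cv2.resize(r["img"][110:250,220:340],None,fx=4,fy=4,interpolation=cv2.INTER_CUBIC))
for t in ["plunger","elbow_inlet"]:
  for d in mark_of(p,t): print(t,np.round(d["centre"],4),round(d["conf"],2))
E
```

```text
{'t': 12.4, 'tcp_pos': [0.5116, 0.0865, 0.0175], 'ee_rot': [-1.5773, -0.0011, -1.4134], 'force': [-9.2791, 0.5505, 0.8411], 'wrist_torque': [-0.0657, 1.6053, 0.0391], 'grip_width': 0.0255}
{'t': 12.5, 'tcp_pos': [0.5116, 0.0865, 0.0175], 'ee_rot': [-1.5773, -0.0012, -1.4134], 'force': [-8.8277, -0.685, 0.5366], 'wrist_torque': [-0.103, 1.5701, 0.0708], 'grip_width': 0.0256}
plunger [0.5532 0.0911 0.0348] 0.78
elbow_inlet [0.5541 0.0911 0.0294] 0.86
```

View pics/w17.png

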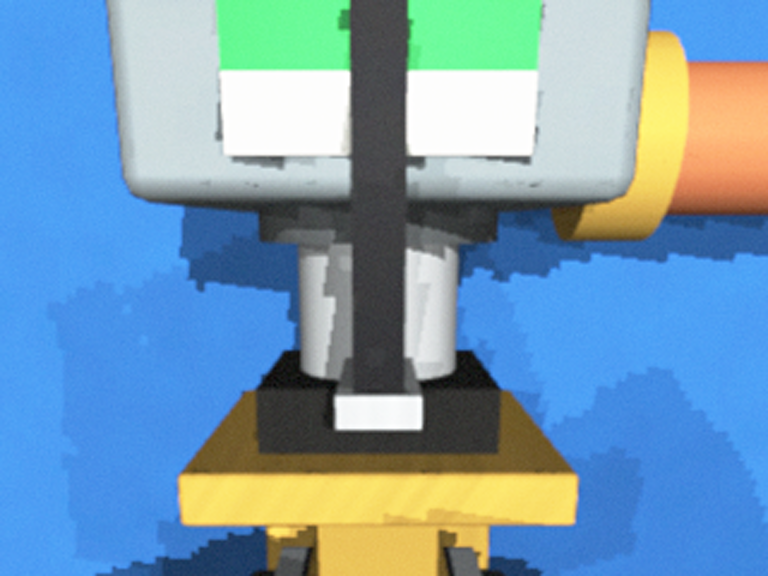

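View pics/t17.png

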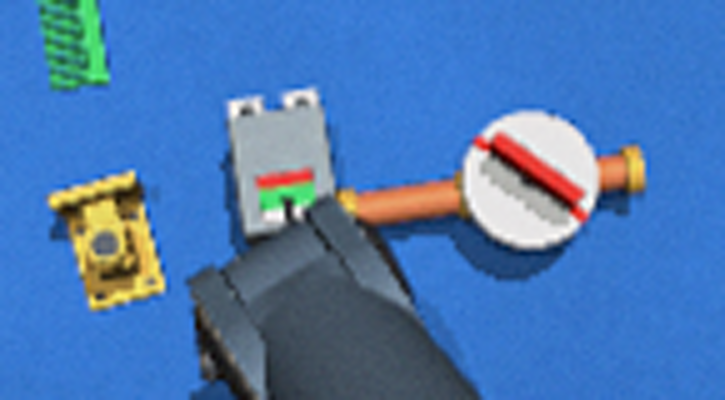

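View pics/s17.png

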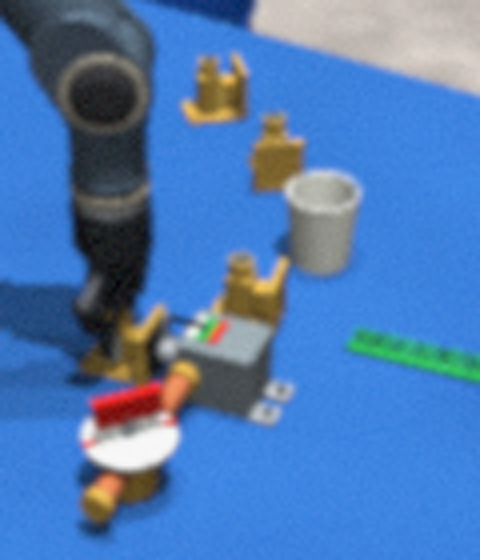

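apply_moves(plan=[[0,0,0,0,0],[0,0,0,0,0],[0,0,0,0,0],[0,0,0,0,0],[0,0,0,0,0],[0,0,0,0,0],[0,0,0,0,0],[0,0,0,0,0]])

```text
t: 13.45
tcp_pos: [0.5116, 0.0865, 0.0175]
ee_rot: [-1.577, -0.001, -1.413]
force: [-8.3, -0.1, 0.2]
grip_width: 0.0248
```

```bash
python3 - <<'E'
from h import *
show(observe()); print(close_job())
E
```

```text
{'t': 13.45, 'tcp_pos': [0.5116, 0.0865, 0.0175], 'ee_rot': [-1.5773, -0.0012, -1.4133], 'force': [-8.2785, -0.1319, 0.1712], 'wrist_torque': [-0.1208, 1.538, -0.0068], 'grip_width': 0.0248}
the job is handed in; nothing more can be done
None
```

The valve is half open, and the arm is holding the elbow pressed on the seal at about 9 N, ready for you to screw down its foot. I handed the job in at about 13.5 s; no verdict was reported.

- **Valve:** I turned the red handle about 28° to half open. Pictures taken right after the turn and near the end both show it over the two red marks.
- **Elbow:** I picked the one nearest the base, at about (0.432, 0.325). Its flange lies on the seal, and the wrist picture shows the two centred on each other to within about 1 mm. The yaw of flange and seal agrees to well under a degree, and the tool leans about 0.4°.
- **Push:** The wrist force read 8.3–9.3 N and the seal has moved about 15 mm. The pointer is in the green field, and the pose held steady over the last second. The end stop was never approached.
- **Foot:** Once pressed, the vertical force went from about −5 N to about 0 N. Most of the elbow's weight is therefore resting on the plank or seal. Friction at the plank could make the true push on the seal slightly less than the reading.
- **Other things:** I planned the paths clear of the lota, cup, soap case and comb and never touched them knowingly. The final close-ups show the cup and comb as before, but I did not measure any of the four again.

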